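Punch the drill spot through the open hole of a corner brace

ROBOT

A 6-joint arm with a two-finger parallel gripper is mounted at the origin on a cart in front of the work surface, level with it; the furniture and walls round the work are solid. World frame = base frame: x ahead of the robot, y to its left, z up, the work surface at z = 0. Lengths are in m, angles in rad, forces in N, time in s.
With the tool pointing down it reaches from about 0.375 to 0.825 m from the base axis. Payload 5.5 kg.
Tool frame: the origin (TCP) lies on the centre line of the jaws, within the pads' length; the fingertips stand 22 mm ahead of it and the grasp point (between the pads) lies 3 mm ahead of it; z points along the fingers, y is the line along which they close (so a half turn about z gives the same grasp; the last joint's range is limited). The gripper opens to 85 mm and grips with 20 to 120 N. Pads are 22 mm wide; open, the fingers measure 114 mm over their backs; the gripper's body (76 mm by 85 mm) begins 54 mm behind the grasp point. The pads swing forward as they close: fully open they stand 13 mm farther back than shut.
Start: joints at [1.314, 0.314, -0.047, 1.21, 0, 1.571], TCP at [0.152, 0.58, 0.253] pointing down, gripper open.
Joint ranges: [-2.67, 2.67], [-0.69, 1.73], [-1.03, 1.25], [-2.08, 2.16], [-1.42, 1.45], [-3.14, 3.14]. Speed limits (rad/s): [2.39, 2.39, 3.01, 3.14, 3.14, 3.14].

INTERFACE

Orientations are given as a rotation vector (axis times angle).
In Python, from plant import * gives the robot as it stands. The module is installed in compiled form; this text tells all that it offers.
- The arm moves only by the tool move_arm, never from a script. Its argument "increments" is a list of rows, each a list of 4 numbers: the shift along the tool's x, y, z in mm, then the turn about the tool's z in rad. A call has 1 to 12 rows; each row is the pose to reach, as a shift and turn from the pose commanded when the call began, along the tool's axes at that moment; what a row does not reach only later rows make up. A row lasts 1/8 s, in which the tool goes at most 62.5 mm and 10.7 degrees, less where a joint would pass 70% of its speed; a pose out of reach is approached as far as the arm can. A call with a gripper value outside its range is refused whole. "fingers" is the opening, from -1 (shut) to 1 (fully open), set as the call begins (left out, the last holds). The fingers move at their own pace and stop on an object; "newtons" is the grip in N (left out, the last holds). Time passes only in rows, so rows that repeat a pose let the fingers close. It gives the time, the measured TCP pose, the force, the opening and the grip force at its end, in the units of the state.
- read_state(): the state, without advancing time (a new reading comes with each control period).
- get_image(name): name is "scene" or "top"; returns a dict with "img" (400x640x3 uint8, blue, green, red), "fx", "fy", "cx", "cy" (pixels), "k1" (the pictures are not rectified: a ray, as slopes to the right and down, at radius r is drawn at 1 + k1 r^2 times it, then the intrinsics apply), "xyz" and "rotation" of the camera in the world. Camera axes: x right, y up, looking along -z (the intrinsics and any distortion apply to the point x, -y, -z); pixel columns grow to the right and rows downward; lengths in m; the calibration is good to about 2 mm. A picture is of the moment at which its call begins. There is no depth.
- hand_in(): hands the job in; it is judged then, once.
The state is a dict: "clock": time; "joints": joint angles; "joint_vel": joint speeds; "joint_torque": joint torques, N m; "position": TCP position; "orientation": TCP orientation; "contact_force": force on the tool from outside, world axes, zero at the start; "ft_torque": the same for the moment, N m; "opening": finger opening in m; "finger_force": force on a finger pad.
Only numpy, scipy, OpenCV 4.12 (cv2) and the standard library are available. Lean on these libraries where they do the work, as an engineer would, in place of code of your own. Each camera call takes 0.05 s, during which the arm holds its last target. There are 200 camera calls.

TASK

Take the automatic centre punch out of the tool block, set its point through the one screw hole of the steel corner brace that is still empty until it stands on the wood, and press straight down until the spring inside snaps, easing off at once and not bearing on hard. Then put the punch back upright in its hole of the tool block, fully down to its collar, without shoving the frame or disturbing the other things.

Things in the scene. Friction and masses are not known exactly. Their poses are not given: they have to be found in the camera images.
- punch: Automatic centre punch, steel, 200 g, 110 to 122 mm long. Origin on its axis at the collar's underside, z up to the cap. Collar 22 mm wide, z 0 to 8; six-sided dark grip, z 8 to 52, 14 mm across flats, one pair facing local +x/-x; round cap 17 mm wide, z 52 to 65. Below: round barrel 14 mm wide to z -23, tapering to z -30; then the 4 mm wide sprung point, ending anywhere from z -45 to -57.
- tool_block: Fixed MDF tool block, 50 x 100 mm, 58 mm high, long side along its y, on a thin foot board 62 x 112 mm. Origin at the centre of its underside. Two round holes 17 mm wide, right through, on its centre line at y -30 and +30 mm: one holds the punch, the other the bradawl, either way round; both stand hanging by their shoulders on the top face.
- hole_a (a point): Centre of the mouth of one hole, on the tool block's top face (58 mm above the bench).
- hole_b (a point): Centre of the mouth of the other hole, on the top face, 60 mm from hole_a.
- frame_corner: Loose L-shaped corner of two MDF rails 50 mm wide, 18 mm thick, about 1 kg in all, flat on the bench. Origin under the brace's corner; one rail runs to local -x (to -115 mm), one to -y (to -140 mm). On it a flat steel brace, 22 mm wide and 5 mm thick (top at z 23 mm), with four holes: three hold screws, the outer one on the -x limb (x -70, y 0) is empty (next screw at x -42).
- pilot (a point): Centre of the mouth of the empty hole, on the brace's top face. Countersunk: 11 mm wide at the top, narrowing over 2.5 mm to 6 mm; bare MDF lies 5 mm below the mouth. Pressed there, the punch's spring pushes back with 2 to 4 N over the first 2.5 mm of travel, rising to about 14 N at 6 to 7 mm; there it snaps and the force drops to about 5 N; at 8 mm it meets a hard stop.
- bradawl: Bystander: bradawl with a turned wooden handle, 27 mm thick and 63 mm high, brass ferrule and thin blade, standing in the other hole of the block. Origin at the underside of the handle.
- sanding_block: Bystander: MDF sanding block, 60 x 99 x 23 mm, loose. Origin at the centre of its underside.
- pencil: Bystander: pencil, 142 mm long, 7 mm thick, lying along its y. Origin at the centre of its underside.
There are look-alikes about, which are no part of the job. Leave any pink or purple look-alike of the punch alone.

How it is judged:
On the way, in this order (a step that is already met when the one before it is completed fails the run):
1. the punch's point stands upright in the empty hole of the brace, down on the wood (horizontal distance between punch_point_c0 and pilot below 0.002 m and z of punch_point_c0 in the frame of frame_corner below 0.0216 m and angle between punch's own z axis and vertical below 0.14 rad), for 0.1 s.
2. the punch is pressed there until its spring has snapped (all of step 1 and value of joint punch_rod above 0.0066 m), for 0.1 s.
At the end, for the whole second after the job is handed in: The punch is released and at rest, upright (within 6 degrees) in a hole of the tool block, its axis within 4 mm of the hole's and its collar down on the block (within 2.5 mm) (angle between punch's own z axis and vertical below 0.1 rad and z of punch in the frame of tool_block between 0.055 and 0.0605 m and (horizontal distance between punch and hole_a below 0.004 m or horizontal distance between punch and hole_b below 0.004 m) and linear speed of punch below 0.02 m/s); the robot touches nothing.
It fails at once if the punch bears on the frame or brace with more than 20 N (contact force between punch and frame_corner above 20 N).
It fails at once if the punch snaps anywhere but in the empty hole (value of joint punch_rod above 0.0066 m and not (horizontal distance between punch_point_c0 and pilot below 0.002 m and z of punch_point_c0 in the frame of frame_corner below 0.0216 m)).
It fails at once if the frame corner is shoved more than 12 mm (distance of frame_corner from where it was at the start of the episode above 0.012 m).
It fails at once if the bradawl is moved more than 15 mm (distance of bradawl from where it was at the start of the episode above 0.015 m).
It fails at once if the sanding block or pencil is moved more than 20 mm (distance of any of sanding_block, pencil from where it was at the start of the episode above 0.02 m).
It also fails if it takes over 51 s, if anything falls off the work surface, if the arm or the gripper's body presses on something with over 40 N, if the wrist force passes 120 N, or if a joint passes its speed limit or range.

## Working session

There is one attempt and no reset: what is moved stays moved. The work goes in short steps, Python scripts to look and compute and a tool call to move; the robot and the scene stay as the last step left them, time stands still between calls to the robot, and variables do not carry over. Pictures are saved under pics/ and viewed, at most 10 in all, crops included, and the job is handed in when it is done.

Besides the shell and the picture viewer there is one more tool, called after "Emit:" as name([rows], argument=value, ...), one row to a line, values as JSON. move_arm: Moves the arm, as the interface text tells. Its arguments: {"type":"object","properties":{"increments":{"type":"array","items":{"type":"array","items":{"type":"number"}}},"fingers":{"type":"number"},"newtons":{"type":"number"}},"required":["increments"]}

```bash
mkdir -p pics; cat > h.py <<'E'
import numpy as np, cv2
from plant import *
from scipy.spatial.transform import Rotation as R
def cam(n):
    d=get_image(n); rot=np.array(d["rotation"],float)
    d["R"]=R.from_rotvec(rot).as_matrix() if rot.size==3 else (rot.reshape(3,3) if rot.size==9 else R.from_quat(rot).as_matrix())
    d["K"]=np.array([[d["fx"],0,d["cx"]],[0,d["fy"],d["cy"]],[0,0,1]]); d["D"]=np.array([d["k1"],0,0,0.]); return d
def ray(d,u,v):
    p=cv2.undistortPoints(np.array([[[u,v]]],float),d["K"],d["D"])[0,0]
    return d["R"]@np.array([p[0],-p[1],-1])
def onz(d,u,v,z):
    r=ray(d,u,v); c=np.array(d["xyz"]); return c+r*(z-c[2])/r[2]
def proj(d,P):
    q=d["R"].T@(np.array(P)-d["xyz"]); x,y=q[0]/-q[2],-q[1]/-q[2]; s=1+d["k1"]*(x*x+y*y)
    return d["fx"]*x*s+d["cx"],d["fy"]*y*s+d["cy"]
E
python3 - <<'E'
from h import *
for n in("scene","top"):
    d=cam(n); cv2.imwrite(f"pics/{n}0.png",d["img"]); print(n,d["xyz"],d["rotation"],d["fx"],d["fy"],d["cx"],d["cy"],d["k1"])
print(read_state())
E
```

```text
scene [0.1280371  0.85824532 0.66667814] [ 0.30779466 -0.98100556 -2.40972699] 490.2016475896769 490.2016475896769 316.60520708356506 198.120187161548 -0.10740931619920126
top [0.4203412  0.33970166 0.93048494] [ 0.01699206 -0.0145763  -1.55059907] 443.0272242867869 443.0272242867869 312.6524961559407 196.11974350219978 -0.07099001741403736
{'clock': 0.1, 'joints': array([ 1.31397714e+00,  3.14175418e-01, -4.79621606e-02,  1.21019648e+00,
        2.39301214e-05,  1.57078810e+00]), 'joint_vel': array([-7.58968503e-04, -1.13069498e-03,  6.35509182e-04, -2.63793593e-04,
        2.49648406e-03, -8.93300030e-05]), 'joint_torque': array([-2.47652551e-04, -5.40768027e+01,  3.40539479e+01,  1.12208922e-02,
        1.11525317e-06, -1.57032947e-06]), 'position': array([0.15227484, 0.57986198, 0.25251612]), 'orientation': array([-4.02261750e-01, -3.11550923e+00,  2.39059206e-03]), 'contact_force': array([-0.31692414, -0.32426374,  0.69507123]), 'ft_torque': array([-0.02194082, -0.00252531,  0.01890397]), 'finger_force': 0.0, 'opening': 0.08565022698150347}
```

View pics/scene0.png

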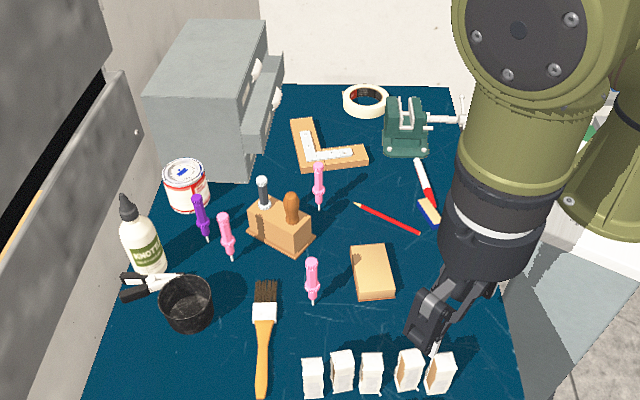

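View pics/top0.png

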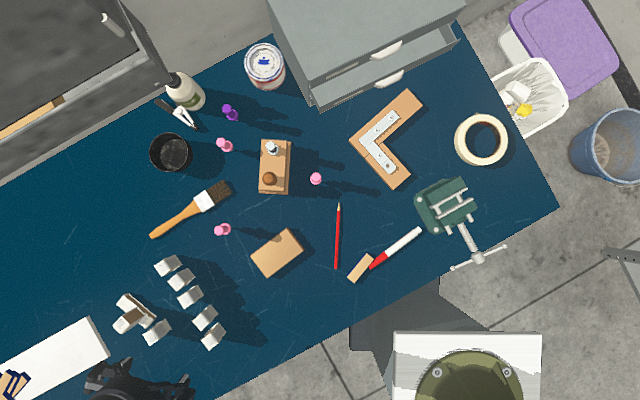

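The scene shows the block with two tools: steel and dark punch at scene (263,185), top (271,147), and the wooden bradawl at scene (291,205), top (269,179). The pink ones at top (224,144), (316,178), (222,229) and the purple one at (230,112) are look-alikes. The one in the block fits; I'll confirm it with an enlarged crop, and look at the brace's holes too.

```bash
python3 - <<'E'
from h import *
t=cv2.imread("pics/top0.png"); s=cv2.imread("pics/scene0.png")
f=lambda i,x,y,w,h:cv2.resize(i[y:y+h,x:x+w],(400,300),interpolation=cv2.INTER_CUBIC)
a=np.vstack([np.hstack([f(t,240,130,80,60),f(t,345,85,88,66+0)]),np.hstack([f(s,230,165,100,75),f(s,285,115,88,66)])])
# brace crop shifted to hold both limbs
a[:300,400:]=f(t,340,88,92,69+0) if 0 else f(t,335,85,120,90)
cv2.imwrite("pics/crop1.png",a)
E
```

```text
(no output)
```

View pics/crop1.png

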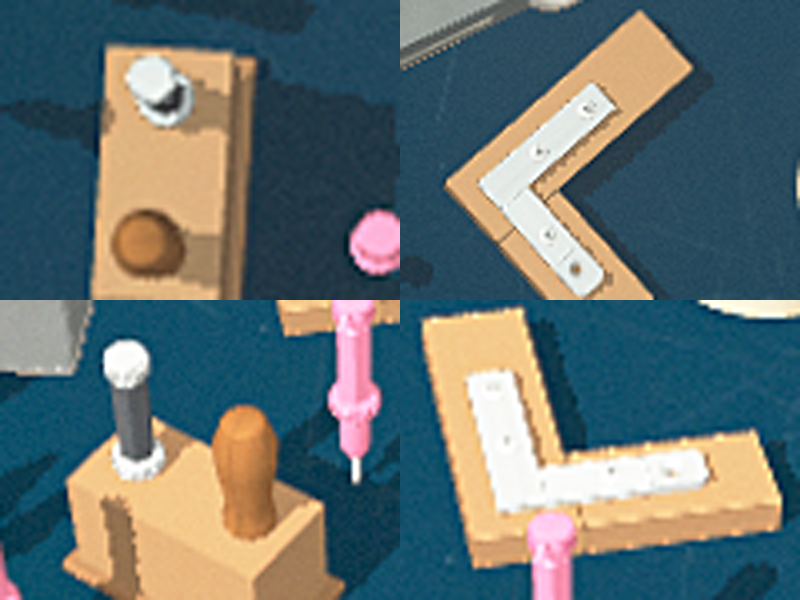

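Confirmed: steel cap and collar with a dark grip stand in the block's hole. The empty hole, with its brown bottom, is at top ≈(387.2,165.4), scene ≈(345,153).

```bash
cat > m.py <<'E'
from h import *
def tri(a,pa,b,pb):
    r1,r2=ray(a,*pa),ray(b,*pb); A=np.stack([r1,-r2],1); c1,c2=np.array(a["xyz"]),np.array(b["xyz"])
    s=np.linalg.lstsq(A,c2-c1,rcond=None)[0]; p,q=c1+s[0]*r1,c2+s[1]*r2; return (p+q)/2,np.linalg.norm(p-q)
E
python3 - <<'E'
from m import *
t=cam("top");s=cam("scene"); np.set_printoptions(precision=4,suppress=True)
c=lambda x,y,x0,y0,k:((x+.5)/k-.5+x0,(y+.5)/k-.5+y0)
pt=c(175,269,335,85,10/3); ps=c(272,172,285,115,400/88)
print("pilot",onz(t,*pt,.023),onz(s,*ps,.023),tri(t,pt,s,ps))
ct=c(147,80,240,130,5); cs=c(127,362-300,230,165,4)
print("cap",onz(t,*ct,.121),onz(s,*cs,.118),tri(t,ct,s,cs))
lt=c(166,100,240,130,5); ls=c(138,460-300,230,165,4)
print("collar",onz(t,*lt,.062),onz(s,*ls,.062))
# block top corners top view: back-left(108,46), back-right(234,54)
for p in [(106,46),(234,54),(93,299),(222,299)]: print("blk",onz(t,*c(*p,240,130,5),.058))
for p in [(482,185),(600,84),(617,103)]: print("brace",onz(t,*c(p[0]-400,p[1],335,85,10/3),.023))
for n,p in (("next",(549,235)),("s1",(540,152)),("s2",(590,107))): print(n,onz(t,*c(p[0]-400,p[1],335,85,10/3),.023))
for p in [(316,178),(224,144),(222,229),(230,112)]: print("pink",onz(t,*p,.1))
print("brad",onz(t,*c(147,242,240,130,5),.115))
E
```

```text
pilot [0.505  0.1894 0.023 ] [0.5012 0.191  0.023 ] (array([0.5042, 0.1883, 0.0198]), np.float64(0.002538626695498228))
cap [0.5277 0.4231 0.121 ] [0.5262 0.4211 0.118 ] (array([0.5268, 0.4225, 0.119 ]), np.float64(0.002794808311489757))
collar [0.5278 0.4215 0.062 ] [0.5256 0.4229 0.062 ]
blk [0.5493 0.4461 0.058 ]
blk [0.5471 0.3954 0.058 ]
blk [0.449  0.4489 0.058 ]
blk [0.45  0.398 0.058]
brace [0.5557 0.2477 0.023 ]
brace [0.6204 0.1754 0.023 ]
brace [0.6087 0.1647 0.023 ]
next [0.5256 0.2058 0.023 ]
s1 [0.577  0.2122 0.023 ]
s2 [0.6058 0.1815 0.023 ]
pink [0.4712 0.3356 0.1   ]
pink [0.5321 0.5104 0.1   ]
pink [0.3719 0.5102 0.1   ]
pink [0.5931 0.5007 0.1   ]
brad [0.4686 0.4223 0.115 ]
```

Emit:
move_arm([
  [-60,-9,8,0],
  [-120,-17,16,-0.1],
  [-180,-26,24,-0.2],
  [-240,-34,32,-0.257],
  [-300,-43,40,-0.257],
  [-360,-51,46,-0.257],
  [-402,-57.5,52,-0.257],
  [-402,-57.5,52,-0.257],
  [-402,-57.5,52,-0.257],
], fingers=1, newtons=30)

```text
clock: 1.32
position: [0.5261, 0.4225, 0.2009]
orientation: [-0.0, -3.14, 0.0]
contact_force: [-0.1, 0.7, -1.1]
opening: 0.0851
finger_force: 0.0
```

```bash
python3 - <<'E'
from h import *
d=cam("scene"); cv2.imwrite("pics/s2.png",cv2.resize(d["img"][60:280,180:400],(600,600),interpolation=cv2.INTER_CUBIC))
E
```

```text
(no output)
```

View pics/s2.png

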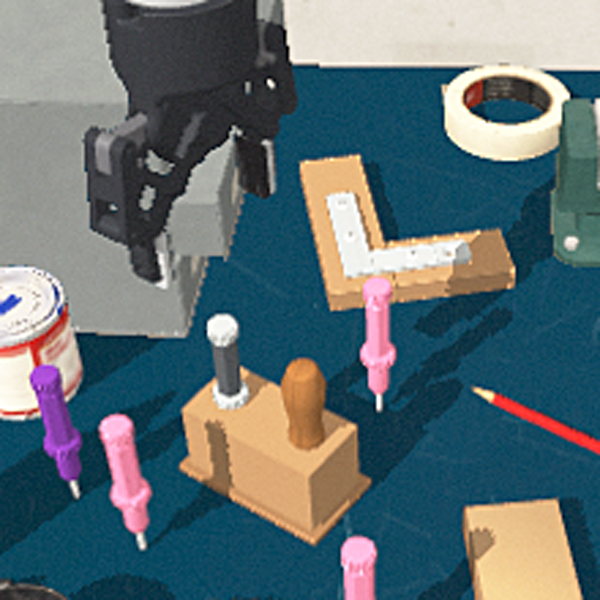

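The gripper hovers over the punch (crop (225,330)); the bradawl at (303,400) is clear of the fingers' closing line. I'm going down.

Emit:
move_arm([
  [0,0,40,0],
  [0,0,80,0],
  [0,0,100,0],
  [0,0,109,0],
  [0,0,109,0],
])

```text
clock: 2.0
position: [0.5258, 0.4232, 0.0925]
orientation: [0.002, -3.141, 0.0]
contact_force: [0.6, 0.1, 0.7]
opening: 0.0854
finger_force: 0.0
```

Emit:
move_arm([
  [0,0,0,0],
  [0,0,0,0],
  [0,0,0,0],
  [0,0,0,0],
  [0,0,0,0],
  [0,0,0,0],
  [0,0,0,0],
  [0,0,0,0],
], fingers=-1, newtons=40)

```text
clock: 3.0
position: [0.5268, 0.4226, 0.0926]
orientation: [-0.0, 3.141, -0.0]
contact_force: [-0.1, -2.8, 4.8]
opening: 0.0136
finger_force: 40.1
```

Emit:
move_arm([
  [0,0,0,0],
  [0,0,-10,0],
  [0,0,-30,0],
  [0,0,-50,0],
  [0,0,-70,0],
  [0,0,-85,0],
  [0,0,-85,0],
  [0,0,-85,0],
], newtons=60)

```text
clock: 4.0
position: [0.5262, 0.4224, 0.1764]
orientation: [0.0, -3.141, 0.001]
contact_force: [-0.7, 0.8, -3.0]
opening: 0.0131
finger_force: 58.4
```

```bash
python3 - <<'E'
from h import *
s=read_state(); print(s["position"],s["orientation"],s["opening"],s["contact_force"])
P=s["position"]
d=cam("scene"); u,v=map(int,proj(d,P-[0,0,.06])); print("s",proj(d,P-[0,0,.06]))
a=cv2.resize(d["img"][v-45:v+45,u-35:u+25],(400,600),interpolation=cv2.INTER_CUBIC)
t=cam("top"); x,y=map(int,proj(t,P)); print(x,y,u,v)
b=cv2.resize(t["img"][y-45:y+45,x-30:x+30],(400,600),interpolation=cv2.INTER_CUBIC)
cv2.imwrite("pics/s3.png",np.hstack([a,b]))
E
```

```text
[0.52621336 0.4223639  0.17642624] [ 3.65053031e-04 -3.14058666e+00  1.06179942e-03] 0.013139918692333738 [-0.68160378  0.77592925 -3.00017702]
s (np.float64(261.0114091939406), np.float64(181.27310967494634))
266 142 261 181
```

View pics/s3.png

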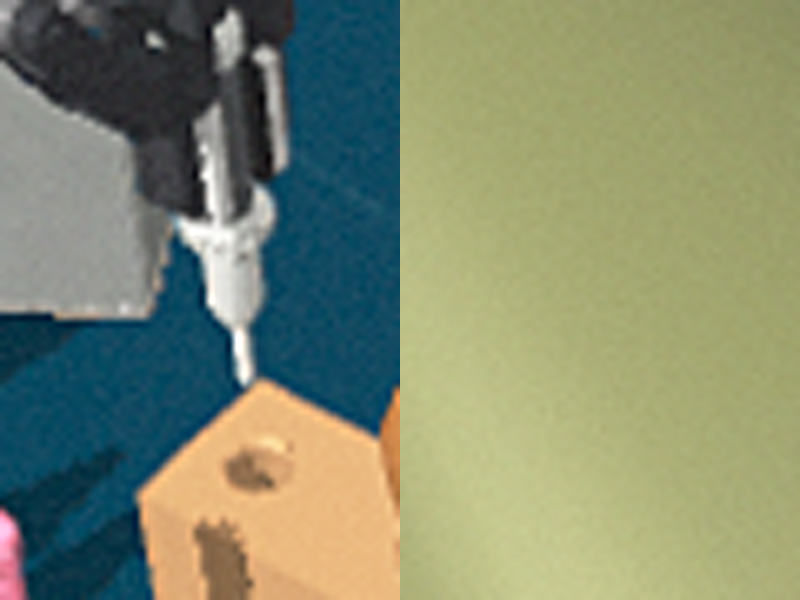

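```bash
python3 - <<'E'
from h import *
from scipy.optimize import least_squares
d=cam("scene")
for name,px in (("tip",(262.6,192.9)),):
    for y in (.4216,.4224,.4232):
        f=lambda q:np.array(proj(d,[q[0],y,q[1]]))-px
        print(name,y,least_squares(f,[.526,.09]).x)
print("hole",onz(d,264.6,205.6,.058))
print("collar c",onz(d,226+229/6.667-.5,136+225/6.667-.5,.1418+.003))
E
```

```text
tip 0.4216 [0.52677533 0.08863824]
tip 0.4224 [0.52604478 0.0896973 ]
tip 0.4232 [0.52531423 0.09075635]
hole [0.5261465  0.42146845 0.058     ]
collar c [0.52422804 0.42357902 0.1448    ]
```

Emit:
move_arm([
  [1,-20,0,0],
  [5,-60,0,0],
  [11,-120,0,0],
  [17,-180,0,0],
  [22,-220,0,0],
  [23,-232,0,0],
  [23,-232,15,0],
  [23,-232,20,0],
  [23,-232,20,0],
  [23,-232,20,0],
])

```text
clock: 5.4
position: [0.5037, 0.1914, 0.1572]
orientation: [0.002, -3.141, -0.0]
contact_force: [0.4, 0.2, -1.3]
opening: 0.0129
finger_force: 58.8
```

Emit:
move_arm([
  [0,0,20,0],
  [0,0,36,0],
  [0,0,36,0],
  [0,0,36,0],
])

```text
clock: 5.9
position: [0.5039, 0.1908, 0.1217]
orientation: [-0.0, 3.141, 0.0]
contact_force: [0.8, 0.8, -1.6]
opening: 0.013
finger_force: 58.8
```

```bash
python3 - <<'E'
from h import *
s=read_state(); P=s["position"];print(P,s["contact_force"])
d=cam("scene"); a=cv2.resize(d["img"][115:175,305:385],(800,600),interpolation=cv2.INTER_CUBIC)
t=cam("top"); b=cv2.resize(t["img"][135:195,350:410],(300,300),interpolation=cv2.INTER_CUBIC)
a[:240,:240]=b[:240,:240] if 0 else cv2.resize(b,(240,240))
cv2.imwrite("pics/s4.png",a)
E
```

```text
[0.50388299 0.19077268 0.12165721] [ 0.8147838   0.82523135 -1.56675141]
```

View pics/s4.png

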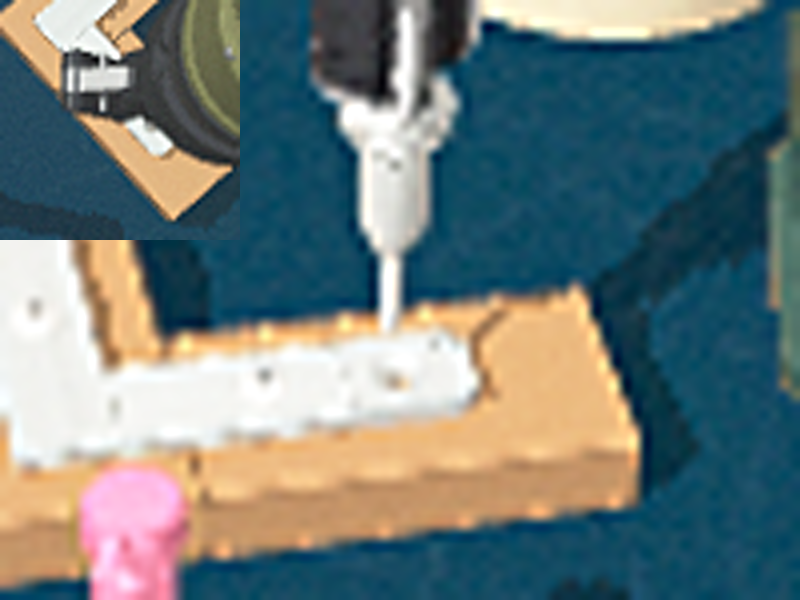

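```bash
python3 - <<'E'
from h import *
d=cam("scene"); k=lambda p:np.round((np.array(p)-[305,115]+.5)*10-.5,1)
P=np.array([.5039,.1908])
for z in (.0867-.0867+.035,.057,.085,.087,.023,.018): print(z,k(proj(d,[*P,z])))
J=np.array([k(proj(d,[*(P+e),.023]))-k(proj(d,[*P,.023])) for e in ((.001,0),(0,.001))]).T; print(J,np.linalg.inv(J))
t=cam("top"); print(proj(t,[*P,.023]), proj(t,[.5262,.4224,.123]), proj(t,[.5262,.4224,.066]))
i=t["img"][155:177,377:399].astype(int).sum(2)//3; 
E
```

```text
0.035 [389.3 328.4]
0.057 [391.8 242.6]
0.085 [395.1 129.5]
0.087 [395.4 121.2]
0.023 [387.9 374. ]
0.018 [387.3 392.9]
[[-4.2 -2.5]
 [-1.6  2.7]] [[-0.17601043 -0.16297262]
 [-0.10430248  0.273794  ]]
(np.float64(386.4735805036676), np.float64(165.85145110055325)) (np.float64(269.2354789671565), np.float64(146.29414576538332)) (np.float64(272.1206026754635), np.float64(150.1472311535464))
```

The punch hangs upright with its point at crop (388,328). The empty hole's brown bottom is at about (397,380). I'll refine the hole by the brown centroid in both first images.

```bash
python3 - <<'E'
from h import *
for n,f,(u,v),ex in (("top","top0",(387,165),0),("scene","scene0",(345,153),0)):
    d=cam(n); i=cv2.imread(f"pics/{f}.png").astype(float); w=i[v-4:v+5,u-4:u+5]
    br=w[...,2]-w[...,0]  # red minus blue
    print(n); print(br.astype(int)); print(w.mean(2).astype(int))
    m=np.clip(br-np.median(br)-8,0,None); m[:2]=0;m[-2:]=0;m[:,:2]=0;m[:,-2:]=0
    Y,X=np.mgrid[-4:5,-4:5]; c=(u+(m*X).sum()/m.sum(),v+(m*Y).sum()/m.sum()); print(c,onz(d,*c,.0193))
E
```

```text
top
[[  0   0  -3  -1  -1   0  -3  -8  15]
 [ -1  -5  -2   0  -2  -2  -3  -4  -8]
 [  0  -2  -2  -1  -7   3  -6  -3  -6]
 [ -3  -2  -4   1  11  27   7  -5  -2]
 [ -2  -2  -6  15  85  82  51  -6  -4]
 [ -4  -2  -5   8  58  63  11  -5  -1]
 [-11  -5  -3  -6   7  23  -7  -4   0]
 [ -2 -11  -4  -3  -6  -6  -2  -2  -3]
 [ 75   0  -9  -4  -3  -3  -1  -2  -1]]
[[240 234 206 233 234 233 235 244 203]
 [243 189 235 234 229 233 232 234 241]
 [217 237 239 228 199 210 229 232 235]
 [230 233 236 166 153 165 223 232 231]
 [232 234 226 133 111 111 204 234 232]
 [236 235 228 145 122 124 203 231 231]
 [230 238 239 200 165 173 226 230 232]
 [172 233 239 237 220 219 230 233 229]
 [138 182 236 236 234 232 234 233 232]]
(np.float64(387.7081081081081), np.float64(165.33783783783784)) [0.5053588 0.1876512 0.0193   ]
scene
[[ -5  -5  -6  -5  -5  -4  -3  -3  -4]
 [  0   1   0  -1   0   0   1   1   0]
 [  2   2   1   0   0   0   2   3   2]
 [  2   3   7  11  15   2   1   2   2]
 [  2   3  10  43  53   4   2   2   2]
 [  3   1   0  -1  -1   0   1   3   2]
 [  1   3   2  -1  -1  -1  -1  -4  -2]
 [ -4  -3  -5   3  17  14  13  24  28]
 [ 32  29  29  52  79  76  76  96 118]]
[[253 252 252 253 252 252 251 250 252]
 [249 248 250 254 255 254 248 248 248]
 [249 239 248 255 255 255 248 248 248]
 [250 234 221 209 240 247 246 248 248]
 [249 243 220 187 222 237 248 249 249]
 [248 251 254 254 252 249 248 248 247]
 [248 244 246 247 240 234 236 237 228]
 [230 215 219 217 214 214 212 210 214]
 [212 215 214 210 201 203 203 197 192]]
(np.float64(344.5853658536585), np.float64(152.9268292682927)) [0.50234597 0.18827483 0.0193    ]
```

Emit:
move_arm([
  [0.5,-3,0,0],
  [0.5,-3,6,0],
  [0.5,-3,9,0],
  [0.5,-3,11,0],
  [0.5,-3,12,0],
  [0.5,-3,13,0],
  [0.5,-3,13,0],
])

```text
clock: 7.08
position: [0.5031, 0.1876, 0.1083]
orientation: [0.0, -3.142, 0.0]
contact_force: [0.4, 0.6, -1.6]
opening: 0.0131
finger_force: 58.8
```

Emit:
move_arm([
  [0,0,1,0],
  [0,0,2,0],
  [0,0,2,0],
])

```text
clock: 7.45
position: [0.5031, 0.1876, 0.1062]
orientation: [0.0, -3.141, 0.0]
contact_force: [-0.3, 1.0, -3.2]
opening: 0.0129
finger_force: 58.8
```

Emit:
move_arm([
  [0,0,0.7,0],
  [0,0,1.5,0],
  [0,0,1.5,0],
])

```text
clock: 7.82
position: [0.5032, 0.1876, 0.1049]
orientation: [-0.0, 3.141, 0.0]
contact_force: [0.2, -0.2, -0.3]
opening: 0.0129
finger_force: 58.9
```

```bash
python3 - <<'E'
from h import *
s=read_state(); P=s["position"];print(P,s["contact_force"])
d=cam("scene"); a=cv2.resize(d["img"][123:168,315:375],(800,600),interpolation=cv2.INTER_CUBIC)
k=lambda p:np.round((np.array(p)-[315,123]+.5)*40/3-.5,1)
for z in(.018,.023,.04): print(k(proj(d,[P[0],P[1],z])))
cv2.imwrite("pics/s5.png",a); print(read_state()["contact_force"])
E
```

```text
[0.50323693 0.18762606 0.10492122] [ 0.24288968 -0.18522665 -0.34185454]
[397.6 407.4]
[398.3 382.3]
[401.1 295.7]
[ 0.07323073 -0.33953985 -2.09239629]
```

View pics/s5.png

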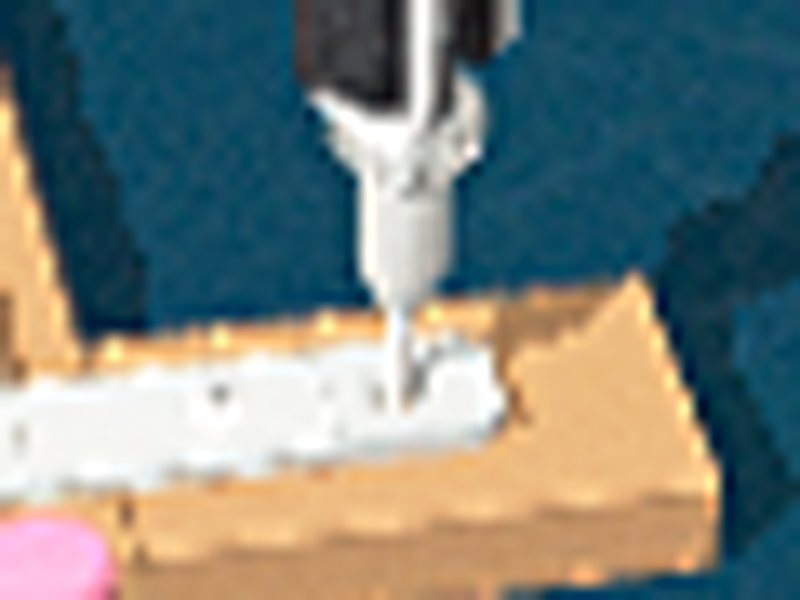

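The point ends at crop (400,402), inside the countersink, with brown on both sides of it. I'm continuing down slowly.

Emit:
move_arm([
  [0,0,0.5,0],
  [0,0,1,0],
  [0,0,1,0],
  [0,0,1,0],
])

```text
clock: 8.38
position: [0.5033, 0.1876, 0.1039]
orientation: [-0.0, 3.141, 0.0]
contact_force: [0.3, 0.3, 1.0]
opening: 0.0128
finger_force: 58.9
```

Emit:
move_arm([
  [0,0,0.5,0],
  [0,0,1,0],
  [0,0,1,0],
  [0,0,1,0],
])

```text
clock: 8.88
position: [0.5032, 0.1876, 0.1029]
orientation: [-0.0, 3.141, 0.0]
contact_force: [-0.9, -0.4, 2.1]
opening: 0.0128
finger_force: 58.9
```

Emit:
move_arm([
  [0,0,0.5,0],
  [0,0,1,0],
  [0,0,1,0],
  [0,0,1,0],
])

```text
clock: 9.38
position: [0.5032, 0.1876, 0.1019]
orientation: [-0.0, 3.141, 0.0]
contact_force: [-0.7, 0.2, 1.4]
opening: 0.0133
finger_force: 59.0
```

Emit:
move_arm([
  [0,0,0.5,0],
  [0,0,1,0],
  [0,0,1,0],
  [0,0,1,0],
])

```text
clock: 9.88
position: [0.5033, 0.1876, 0.101]
orientation: [-0.0, 3.141, 0.0]
contact_force: [-0.9, 0.1, 4.7]
opening: 0.0133
finger_force: 59.3
```

Emit:
move_arm([
  [0,0,0.5,0],
  [0,0,1,0],
  [0,0,1,0],
  [0,0,1,0],
])

```text
clock: 10.38
position: [0.5034, 0.1877, 0.1003]
orientation: [-0.0, 3.141, 0.0]
contact_force: [-1.6, 0.1, 7.7]
opening: 0.0131
finger_force: 59.8
```

Emit:
move_arm([
  [0,0,0.3,0],
  [0,0,0.6,0],
  [0,0,0.6,0],
])

```text
clock: 10.75
position: [0.5034, 0.1877, 0.0998]
orientation: [-0.0, 3.141, 0.0]
contact_force: [-0.9, -0.7, 9.1]
opening: 0.0137
finger_force: 59.9
```

Emit:
move_arm([
  [0,0,0.5,0],
  [0,0,0.5,0],
])

```text
clock: 11.0
position: [0.5035, 0.1877, 0.0994]
orientation: [-0.0, 3.141, 0.0]
contact_force: [-0.9, -0.3, 8.5]
opening: 0.0129
finger_force: 60.1
```

Emit:
move_arm([
  [0,0,0.4,0],
  [0,0,0.4,0],
])

```text
clock: 11.25
position: [0.5035, 0.1877, 0.0991]
orientation: [-0.0, 3.141, 0.001]
contact_force: [-1.5, -0.4, 10.7]
opening: 0.0133
finger_force: 60.2
```

Emit:
move_arm([
  [0,0,0.4,0],
  [0,0,0.4,0],
])

```text
clock: 11.5
position: [0.5035, 0.1877, 0.0988]
orientation: [-0.0, 3.141, 0.0]
contact_force: [-1.1, -0.6, 11.2]
opening: 0.0134
finger_force: 60.3
```

Emit:
move_arm([
  [0,0,0.4,0],
  [0,0,0.4,0],
])

```text
clock: 11.75
position: [0.5036, 0.1877, 0.0985]
orientation: [-0.0, 3.14, 0.001]
contact_force: [-1.5, -1.2, 11.9]
opening: 0.0132
finger_force: 60.4
```

Emit:
move_arm([
  [0,0,0.3,0],
  [0,0,0.3,0],
])

```text
clock: 12.0
position: [0.5036, 0.1877, 0.0983]
orientation: [-0.0, 3.14, 0.001]
contact_force: [-2.2, -1.0, 11.8]
opening: 0.013
finger_force: 60.4
```

Emit:
move_arm([
  [0,0,0.3,0],
  [0,0,0.3,0],
])

```text
clock: 12.25
position: [0.5036, 0.1878, 0.098]
orientation: [-0.0, 3.14, 0.001]
contact_force: [-3.8, -0.2, 12.2]
opening: 0.0132
finger_force: 60.5
```

Emit:
move_arm([
  [0,0,0.3,0],
  [0,0,0.3,0],
])

```text
clock: 12.5
position: [0.5033, 0.1876, 0.0968]
orientation: [-0.0, 3.141, 0.0]
contact_force: [0.6, -0.6, 3.2]
opening: 0.0132
finger_force: 59.6
```

Emit:
move_arm([
  [0,0,0.3,0],
  [0,0,0.3,0],
])

```text
clock: 12.75
position: [0.5033, 0.1876, 0.0965]
orientation: [-0.0, 3.141, 0.0]
contact_force: [-0.1, -0.4, 6.4]
opening: 0.0132
finger_force: 59.6
```

The spring snapped: force fell from 12 to 3 N and the travel jumped. I'm easing off and lifting.

Emit:
move_arm([
  [0,0,-5,0],
  [0,0,-10,0],
  [0,0,-30,0],
  [0,0,-60,0],
  [0,0,-82,0],
  [0,0,-82,0],
])

```text
clock: 13.5
position: [0.5042, 0.1879, 0.1796]
orientation: [-0.0, 3.139, 0.001]
contact_force: [0.7, 0.1, -2.3]
opening: 0.013
finger_force: 58.9
```

Emit:
move_arm([
  [-3,30,0,0],
  [-8,80,0,0],
  [-13,130,0,0],
  [-18,180,0,0],
  [-22,220,0,0],
  [-23,234,0,0],
  [-23,234,0,0],
  [-23,234,12,0],
  [-23,234,12,0],
  [-23,234,12,0],
])

```text
clock: 14.75
position: [0.5262, 0.4206, 0.1662]
orientation: [-0.001, -3.141, 0.001]
contact_force: [0.4, 0.2, -1.9]
opening: 0.0133
finger_force: 59.0
```

```bash
python3 - <<'E'
from h import *
s=read_state(); P=s["position"];print(s["clock"],P,s["contact_force"])
d=cam("scene"); a=cv2.resize(d["img"][145:225,225:305],(600,600),interpolation=cv2.INTER_CUBIC)
k=lambda p:np.round((np.array(p)-[225,145]+.5)*7.5-.5,1)
for z in(.058,P[2]-.0867,P[2]-.0346): print(k(proj(d,[P[0],P[1],z])))
cv2.imwrite("pics/s6.png",a)
E
```

```text
14.75 [0.52615651 0.420566   0.1662083 ] [ 0.3870018   0.17993859 -1.93579811]
[302.6 455.3]
[294.  389.5]
[271.9 219.4]
```

View pics/s6.png

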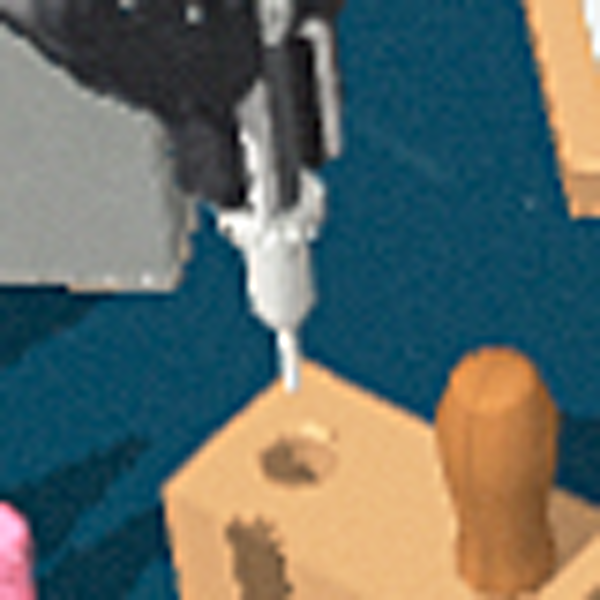

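The point is at crop (290,388), and its axis meets the mouth plane near (300,455), on the hole centre (299,457). I'm lowering.

Emit:
move_arm([
  [0,0,15,0],
  [0,0,30,0],
  [0,0,38,0],
  [0,0,46,0],
  [0,0,54,0],
  [0,0,54,0],
])

```text
clock: 15.55
position: [0.5257, 0.4213, 0.1115]
orientation: [0.0, -3.141, 0.001]
contact_force: [-0.1, 0.2, -1.4]
opening: 0.0132
finger_force: 59.0
```

Emit:
move_arm([
  [0,0,5,0],
  [0,0,10,0],
  [0,0,15,0],
  [0,0,17,0],
  [0,0,17,0],
  [0,0,17,0],
])

```text
clock: 16.3
position: [0.5262, 0.4217, 0.0955]
orientation: [-0.0, 3.141, 0.0]
contact_force: [-0.4, -0.7, -1.7]
opening: 0.0132
finger_force: 59.0
```

Emit:
move_arm([
  [0,0,1,0],
  [0,0,2,0],
  [0,0,2,0],
])

```text
clock: 16.68
position: [0.526, 0.4216, 0.0932]
orientation: [0.0, -3.141, 0.0]
contact_force: [-0.7, -0.2, -1.6]
opening: 0.013
finger_force: 59.0
```

Emit:
move_arm([
  [0,0,0.5,0],
  [0,0,0.8,0],
  [0,0,0.8,0],
])

```text
clock: 17.05
position: [0.5261, 0.4216, 0.0927]
orientation: [-0.0, 3.141, 0.0]
contact_force: [-0.8, -0.1, 0.5]
opening: 0.013
finger_force: 59.0
```

Emit:
move_arm([
  [0,0,0,0],
  [0,0,0,0],
  [0,0,0,0],
  [0,0,0,0],
  [0,0,0,0],
  [0,0,0,0],
  [0,0,0,0],
  [0,0,0,0],
], fingers=0.6)

```text
clock: 18.05
position: [0.5261, 0.4216, 0.0925]
orientation: [0.0, -3.142, -0.0]
contact_force: [-0.5, -0.2, -0.4]
opening: 0.0684
finger_force: 0.0
```

Emit:
move_arm([
  [0,0,-10,0],
  [0,0,-40,0],
  [0,0,-80,0],
  [0,0,-120,0],
  [0,0,-150,0],
  [0,0,-150,0],
  [0,0,-150,0],
])

```text
clock: 18.92
position: [0.5259, 0.4214, 0.2422]
orientation: [0.0, -3.141, 0.0]
contact_force: [-0.2, 0.1, -0.7]
opening: 0.0682
finger_force: 0.0
```

```bash
python3 - <<'E'
from h import *
d=cam("scene"); a=cv2.resize(d["img"][100:250,170:400],(800,522),interpolation=cv2.INTER_CUBIC)
cv2.imwrite("pics/s7.png",a); s=read_state(); print(s["clock"],s["position"],s["opening"])
E
```

```text
18.975 [0.52557446 0.42119404 0.24142278] 0.06865535778893284
```

View pics/s7.png

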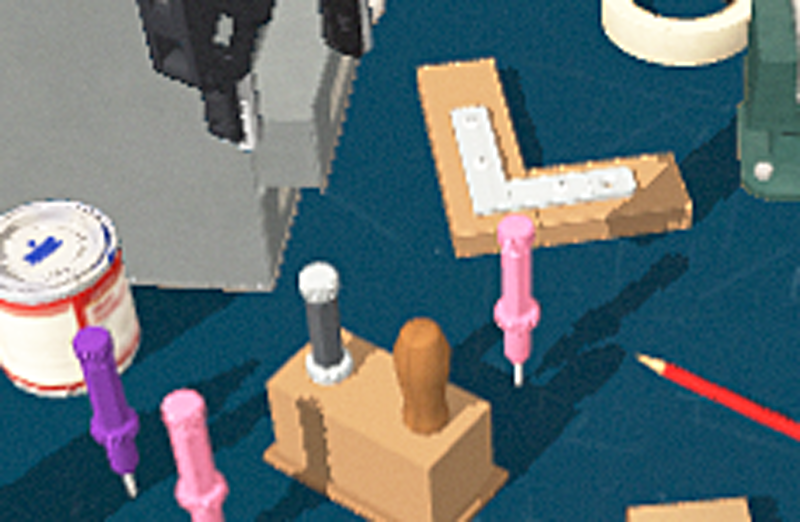

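The punch stands upright in its hole with the collar seated (crop (328,365)), and the frame and bystanders look unmoved. I'm handing in.

```bash
python3 -c "
from plant import *
print(hand_in())"
```

```text
the job is handed in; nothing more can be done
None
```

The punch was set in the empty brace hole and pressed until it snapped (force fell from about 12 to 3 N), then put back upright and down to its collar in its hole; the job was handed in at about 19 s, and no verdict was returned.

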